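Contact check of three terminal posts with a sprung probe

ROBOT

A 6-joint arm with a two-finger parallel gripper is mounted at the origin on the work surface. World frame = base frame: x ahead of the robot, y to its left, z up, the work surface at z = 0. Lengths are in m, angles in rad, forces in N, time in s.
With the tool pointing down it reaches from about 0.375 to 0.9 m from the base axis. Payload 3.1 kg.
Tool frame: the origin (TCP) lies between the finger pads; the fingertips stand robot.tip_extent ahead of it and the grasp point (between the pads) lies 3 mm ahead of it (robot.tip_extent is the distance from the TCP to the fingertips, in m); z points along the fingers, x is the direction in which the jaws open and shut, and the axes are right-handed (so a half turn about z gives the same grasp; the last joint's range is limited). The gripper opens to 87 mm and grips with 3 to 60 N. Pads are 19 mm wide; open, the fingers measure 117 mm over their backs; the gripper's body (75 mm by 190 mm) begins 51 mm behind the grasp point.
Start: joints at [-1.514, 0.527, 1.433, -0, 1.181, -0.178], TCP at [0.146, -0.608, 0.245] pointing down, gripper open.
Joint ranges: [-3.08, 3.08], [-0.75, 2.2], [0.22, 2.44], [-1.43, 4.57], [0, 2.65], [-2.85, 2.85]. Speed limits (rad/s): [2.79, 2.79, 3.14, 3.14, 3.14, 3.14].

INTERFACE

Orientations are given as a unit quaternion [x, y, z, w].
In Python, from rig import robot, cams gives the robot as it stands.
- The arm moves only by the tool carry_out, never from a script. Its argument "steps" is a list of rows, each a list of 3 entries, a list of its own where there are three numbers: the shift along the world's x, y, z in cm, then the turn about the world's z in degrees, then the closure, from 0 (fully open) to 1 (shut). In form: [[[dx, dy, dz], spin, fingers], ...]. A call has 1 to 10 rows; each row shifts and turns the pose as measured when the row begins; what a row does not reach is not made up. A row lasts 1/10 s, in which the tool goes at most 50 mm and 8.59 degrees, less where a joint would pass 70% of its speed; a pose out of reach is approached as far as the arm can. A call with a gripper value outside its range is refused whole. The fingers move at their own pace and stop on an object; "squeeze" is the grip in N (left out, the last holds). Time passes only in rows, so rows that do not move let the fingers close. It gives the time, the measured TCP pose, the force and the opening at its end, in the units of the state.
- robot.get_obs(): the state, without advancing time (a new reading comes with each control period).
- cams.camera(name): name is "scene" or "top" or "wrist"; returns a dict with "pixels" (400x640x3 uint8, red, green, blue), "fx", "fy", "cx", "cy" (pixels), "eye" and "rotation" of the camera in the world. Camera axes: x right, y up, looking along -z (the intrinsics and any distortion apply to the point x, -y, -z); pixel columns grow to the right and rows downward; lengths in m; the calibration is good to about 2 mm. A picture is of the moment at which its call begins. There is no depth.
- robot.hand_in(): hands the job in, once; it reports no verdict.
The state is a dict: "time": time; "q": joint angles; "joint_velocities": joint speeds; "joint_torque": joint torques, N m; "position": TCP position; "tool_rot": TCP orientation; "ft_force": force on the tool from outside, world axes, zero at the start; "moment": the same for the moment, N m; "grip_width": finger opening in m.
Only numpy, scipy, OpenCV 4.12 (cv2) and the standard library are available. Lean on these libraries where they do the work, as an engineer would, in place of code of your own. Each camera call takes 0.05 s, during which the arm holds its last target. There are 200 camera calls.

TASK

Open the drawer and take out the contact probe, then touch its sprung tip down near the middle of the top of each brass terminal post on the block, from the thinnest post to the middle one to the thickest, with a light steady push of about 5 newtons for about a second each; the caps stand at unequal heights, so feel for them and never push so hard that the tip bottoms out. Then lay the probe back in its cradle in the drawer, leave the drawer open, and do not disturb the mouse, screwdriver and mug.

Things in the scene. Friction and masses are not known exactly. Their poses are not given: they have to be found in the camera images.
- drawer (a joint): travel of the drawer in metres: 0 shut, 0.17 fully out; it slides towards the robot side, square to its front. The drawer unit is a low grey case 220 deep, 240 wide and 100 mm high standing on the bench
- drawer_handle (a point): middle of the steel bar handle on the drawer's white front: a level round bar 10 mm thick and 110 mm long with 45 mm from the bar's axis to the front, 70 mm above the bench (30 mm below the top of the case). x points from the handle into the case (opening is along -x), y along the bar, z up. The front reaches 94 mm above the bench
- cradle (a point): middle of the probe's cradle, at saddle level, 64 mm above the bench; moves with the drawer; axes as the handle's, 131 mm behind it along x. Two black forks at y = -46 and +46 mm, each 10 mm thick along y, have cheeks 11 mm high and 27 mm apart along x; the probe's handle lies between them along y. Drawer floor 52 mm below this point; drawer side walls end 57 mm above the bench
- probe: loose black right-angled probe, 120 g, lying in the cradle: a straight square-section handle 150 mm long (x, from -75 to +75), 22 mm wide (y) and 22 mm high (z). Origin in the middle of the handle's underside; z up. Near its +x end, at x = 64 mm, a grey round nose 18 mm thick points down (-z) to 30 mm below the underside, and the steel tip ends 48 mm below it
- probe_tip (a point): lower end of the probe's sprung steel tip, a ball-ended pin 7 mm thick. The tip springs back up to 10 mm into the nose along the probe's z: it begins to yield at 1.6 N, needs 0.8 N more for each mm, and bottoms out at 9.6 N
- block: fixed white terminal block 100 (x) by 210 (y) by 50 mm high; origin in the middle of its underside. The three posts stand on it in a row along its y, 65 mm apart, in any order
- post_thin: terminal post: a black collar 38 mm across, 6 mm high, with an upright brass cap of 12 mm diameter (the thinnest). Origin on its axis at the block's top face, 50 mm above the bench. The cap is screwed up or down: its flat top is 20 to 36 mm above this origin, different for each post and not given by this pose. It does not yield when pressed
- post_middle: terminal post: a black collar 38 mm across, 6 mm high, with an upright brass cap of 20 mm diameter (the middle one). Origin on its axis at the block's top face, 50 mm above the bench. The cap is screwed up or down: its flat top is 20 to 36 mm above this origin, different for each post and not given by this pose. It does not yield when pressed
- post_thick: terminal post: a black collar 38 mm across, 6 mm high, with an upright brass cap of 30 mm diameter (the thickest). Origin on its axis at the block's top face, 50 mm above the bench. The cap is screwed up or down: its flat top is 20 to 36 mm above this origin, different for each post and not given by this pose. It does not yield when pressed
- mouse: bystander: black computer mouse, 105 by 60 by 33 mm high, origin in the middle of its underside
- screwdriver: bystander: screwdriver lying on the bench, about 200 mm long along its x
- mug: bystander: white mug, 76 mm across and 90 mm high, handle at +y, origin in the middle of its underside

How it is judged:
On the way, in this order (a step that is already met when the one before it is completed fails the run):
1. the drawer is pulled open by at least 100 mm (value of joint drawer above 0.1 m), for 0.1 s.
2. the probe's tip presses within 6 mm of the middle of the thinnest post's top with 3 to 8 N for 0.4 s (contact force between probe and post_thin between 3 and 8 N and horizontal distance between probe_tip and post_thin below 0.006 m), for 0.4 s.
3. the probe's tip presses within 6 mm of the middle of the middle-sized post's top with 3 to 8 N for 0.4 s (contact force between probe and post_middle between 3 and 8 N and horizontal distance between probe_tip and post_middle below 0.006 m), for 0.4 s.
4. the probe's tip presses within 6 mm of the middle of the thickest post's top with 3 to 8 N for 0.4 s (contact force between probe and post_thick between 3 and 8 N and horizontal distance between probe_tip and post_thick below 0.006 m), for 0.4 s.
At the end, for the whole second after the job is handed in: The probe lies at rest in the cradle's two forks, nose down: its origin within 8 mm across, 20 mm along and 5 mm in height of the cradle point, lying along the cradle within 0.2 rad and level within 0.12 rad; the drawer is still open by more than 80 mm (x of probe in the frame of cradle between -0.008 and 0.008 m and y of probe in the frame of cradle between -0.02 and 0.02 m and z of probe in the frame of cradle between -0.005 and 0.005 m and angle between the x axis of probe and the y axis of cradle, either way round below 0.2 rad and angle between probe's own z axis and vertical below 0.12 rad and linear speed of probe below 0.02 m/s and value of joint drawer above 0.08 m); the robot touches nothing.
It fails at once if a post is pressed with more than 12 N by the probe or the arm (contact force between any of probe, the arm, the fingers and post_thin above 12 N or contact force between any of probe, the arm, the fingers and post_middle above 12 N or contact force between any of probe, the arm, the fingers and post_thick above 12 N).
It fails at once if the mouse is moved by more than 30 mm (distance of mouse from where it was at the start of the episode above 0.03 m).
It fails at once if the screwdriver is moved by more than 30 mm (distance of screwdriver from where it was at the start of the episode above 0.03 m).
It fails at once if the mug is moved by more than 30 mm (distance of mug from where it was at the start of the episode above 0.03 m).
It also fails if it takes over 72 s, if anything falls off the work surface, if the arm or the gripper's body presses on something with over 40 N, if the wrist force passes 120 N, or if a joint passes its speed limit or range.

## Working session

There is one attempt and no reset: what is moved stays moved. The work goes in short steps, Python scripts to look and compute and a tool call to move; the robot and the scene stay as the last step left them, time stands still between calls to the robot, and variables do not carry over. Pictures are saved under pics/ and viewed, about 8 in all and at most 12, crops included, and the job is handed in when it is done.

Besides the shell and the picture viewer there is one more tool, called after "Emit:" as name(argument=value, ...), one argument or row to a line, values as JSON. carry_out: Moves the arm, as the interface text tells. Its arguments: {"type":"object","properties":{"steps":{"type":"array"},"squeeze":{"type":"number"}},"required":["steps"]}

```bash
mkdir -p pics; ls; python3 - <<'E'
from rig import robot,cams
import cv2
print(robot.get_obs(), robot.tip_extent)
for n in("scene","top"):
    c=cams.camera(n); cv2.imwrite(f"pics/{n}0.png",c["pixels"][:,:,::-1]); print(n,[(k,v) for k,v in c.items() if k!="pixels"])
E
```

```text
pics
{'time': 0.0, 'q': array([-1.51351904e+00,  5.28426243e-01,  1.43390348e+00, -1.70276586e-05,
        1.18139098e+00, -1.78506378e-01]), 'joint_velocities': array([ 0.00028955, -0.00122651,  0.00034228, -0.00070509, -0.00014295,
        0.00049447]), 'joint_torque': array([ 1.98719688e-03, -4.40034807e+01, -1.76587182e+01,  6.32044114e-02,
        5.81334683e-02, -1.71508950e-04]), 'position': array([ 0.14598363, -0.60700688,  0.24359574]), 'tool_rot': array([ 7.85369322e-01, -6.19026571e-01, -7.11315446e-04, -7.91356343e-04]), 'ft_force': array([ 0.32191175, -0.15412862,  0.19922083]), 'moment': array([-0.02323755,  0.03692821, -0.03630855]), 'grip_width': 0.08717084761524074} 0.022
scene [('fx', 395.14884509607276), ('fy', 395.14884509607276), ('cx', 316.7275057470194), ('cy', 205.999214403676), ('eye', array([ 0.95995293, -0.53018825,  0.86188233])), ('rotation', array([0.28385711, 0.08639812, 0.30149841, 0.90612318]))]
top [('fx', 416.75667027455086), ('fy', 416.75667027455086), ('cx', 317.99342853185846), ('cy', 195.03315378566256), ('eye', array([ 0.46280241, -0.10724528,  1.03935599])), ('rotation', array([-0.06470726,  0.05943508,  0.70563392, -0.70310825]))]
```

View pics/top0.png

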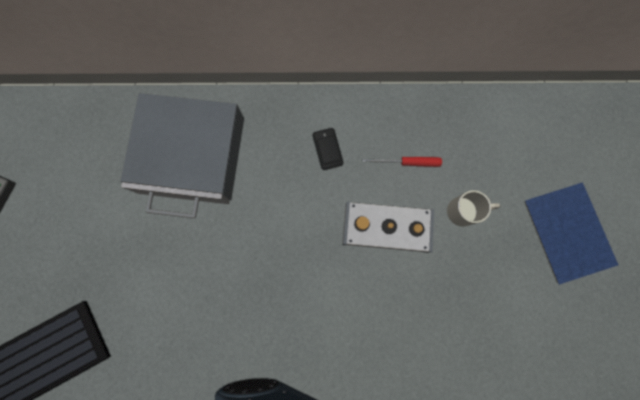

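View pics/scene0.png

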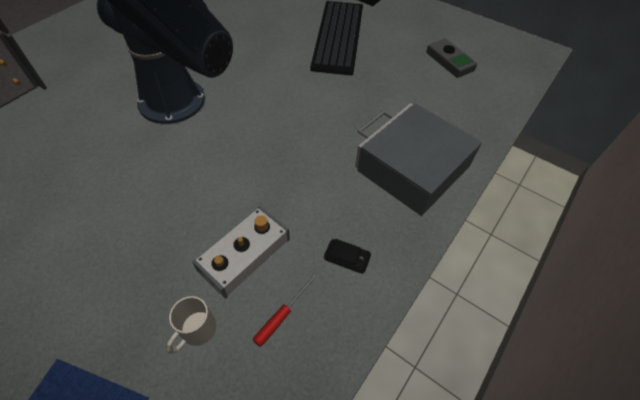

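The top view shows the drawer handle bar from about (148,211) to (196,216), with the drawer shut. The posts are thick (362,223), thin (389,226) and middle (417,228). The scene view shows the same order: thick (262,225), thin (241,243), middle (220,262).

```bash
cat > h.py <<'E'
import numpy as np, cv2
from scipy.spatial.transform import Rotation as R
from rig import robot,cams
def ray(c,p):
    p=np.atleast_2d(p).astype(float)
    d=np.c_[(p[:,0]-c["cx"])/c["fx"],-(p[:,1]-c["cy"])/c["fy"],-np.ones(len(p))]
    return c["eye"],R.from_quat(c["rotation"]).apply(d)
def plane(c,p,z):
    e,d=ray(c,p); return e+d*((z-e[2])/d[:,2])[:,None]
def proj(c,P):
    q=R.from_quat(c["rotation"]).inv().apply(np.atleast_2d(P)-c["eye"])
    return np.c_[c["cx"]+c["fx"]*q[:,0]/-q[:,2],c["cy"]-c["fy"]*q[:,1]/-q[:,2]]
def tri(c1,p1,c2,p2):
    e1,d1=ray(c1,p1);e2,d2=ray(c2,p2);A=np.c_[d1[0],-d2[0]]
    s=np.linalg.lstsq(A,e2-e1,rcond=None)[0];a=e1+s[0]*d1[0];b=e2+s[1]*d2[0]
    return (a+b)/2,np.linalg.norm(a-b)
E
python3 - <<'E'
from h import *
C={n:cams.camera(n) for n in("top","scene")}
pts={}
for n,c in C.items():
    hsv=cv2.cvtColor(c["pixels"],cv2.COLOR_RGB2HSV)
    m=cv2.inRange(hsv,(8,90,70),(25,255,255))
    k,l,s,ce=cv2.connectedComponentsWithStats(m)
    print(n,[(ce[i].round(1).tolist(),s[i].tolist()) for i in range(1,k) if s[i][4]>8])
t=C["top"]; sc=C["scene"]
# case top, block top by colour from saved view
hsv=cv2.cvtColor(t["pixels"],cv2.COLOR_RGB2HSV)
blk=cv2.inRange(hsv[185:265,335:445],(0,0,140),(180,60,255)); 
p=max(cv2.findContours(blk,0,1)[0],key=cv2.contourArea)+[335,185]
r=cv2.minAreaRect(p);b=plane(t,cv2.boxPoints(r),.05);print("block",b.round(4).tolist(),b.mean(0),[np.linalg.norm(b[i]-b[i-1]) for i in range(4)])
print("handle",plane(t,[(148.5,210.5),(196,215.5)],.07).round(4).tolist())
print("case top",plane(t,[(138,95),(238,104),(123,184),(222,196)],.1).round(4).tolist())
cr=t["pixels"][175:225,110:250]; cv2.imwrite("pics/han.png",cv2.resize(cr,None,fx=5,fy=5,interpolation=2)[:,:,::-1])
a=cv2.resize(t["pixels"][190:260,335:445],None,fx=5,fy=5,interpolation=2)
b=cv2.resize(sc["pixels"][200:300,185:295],None,fx=5,fy=5,interpolation=2)
E
```

```text
top [([362.0, 222.9], [356, 217, 13, 13, 134]), ([390.2, 225.2], [387, 223, 7, 6, 31]), ([417.6, 227.9], [413, 224, 10, 9, 73])]
scene [([1.3, 61.0], [0, 59, 4, 5, 18]), ([15.0, 79.8], [12, 78, 7, 5, 25]), ([260.6, 220.7], [255, 216, 13, 11, 113]), ([239.9, 239.0], [237, 237, 6, 5, 22]), ([218.1, 259.5], [214, 256, 9, 8, 61])]
block [[0.5242, -0.1656, 0.05], [0.622, -0.1762, 0.05], [0.6026, -0.3723, 0.05], [0.5056, -0.3585, 0.05]] [ 0.56360802 -0.26814061  0.05      ] [np.float64(0.19371944614020747), np.float64(0.0983726217617238), np.float64(0.1970499234652706), np.float64(0.09799949861613756)]
handle [[0.5997, 0.2989, 0.07], [0.5874, 0.1863, 0.07]]
case top [[0.8753, 0.3308, 0.1], [0.851, 0.0897, 0.1], [0.6575, 0.3497, 0.1], [0.6284, 0.1196, 0.1]]
```

View pics/han.png

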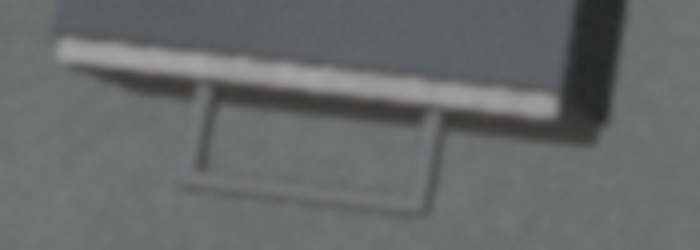

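```bash
python3 - <<'E'
from h import *
t=cams.camera("top");s=cams.camera("scene")
for n,a,b in(("thick",(362,222.9),(260.6,220.7)),("thin",(390.2,225.2),(239.9,239)),("mid",(417.6,227.9),(218.1,259.5))): print(n,tri(t,a,s,b))
# handle ends in scene for cross check
print(proj(s,[[.5997,.2989,.07],[.5874,.1863,.07]]))
print("handle",plane(t,[(147.8,210.9),(196,216.2)],.07).round(4).tolist())
E
```

```text
thick (array([ 0.56762158, -0.20233079,  0.07641813]), np.float64(0.0006625687297601993))
thin (array([ 0.56215568, -0.26754886,  0.07550854]), np.float64(0.0005996642187203825))
mid (array([ 0.55610054, -0.33252414,  0.0686242 ]), np.float64(0.0013672531364800494))
[[382.73430357 111.71603528]
 [358.11186548 131.87274953]]
handle [[0.5988, 0.3005, 0.07], [0.5858, 0.1862, 0.07]]
```

Emit:
carry_out(
  steps=[
    [[1.5,3.5,0],8,0.54],
    [[2,4.5,0],8,0.54],
    [[2,4.5,0],8,0.54],
    [[2,4.5,0],8,0.54],
    [[2.3,4.4,0],8,0.54],
    [[2.3,4.4,0],8,0.54],
    [[2.3,4.4,0],8,0.54],
    [[2.3,4.4,0],8,0.54],
    [[2.3,4.4,0],6,0.54],
    [[2.3,4.4,0],0,0.54],
  ],
)

```text
time: 1.3
position: [0.357, -0.1731, 0.2449]
tool_rot: [0.999, -0.038, 0.005, 0.003]
ft_force: [0.4, -0.3, -0.3]
grip_width: 0.04
```

Emit:
carry_out(
  steps=[
    [[2.3,4.2,0],0,0.54],
    [[2.3,4.2,0],0,0.54],
    [[2.3,4.2,0],0,0.54],
    [[2.3,4.2,0],0,0.54],
    [[2.3,4.2,0],-1,0.54],
    [[2.3,4.2,-1],-1,0.54],
    [[2.3,4.2,-1],0,0.54],
    [[2.3,4.2,-1],0,0.54],
    [[2.3,4.0,-1],0,0.54],
    [[2,3.0,-1],0,0.54],
  ],
)

```text
time: 2.3
position: [0.5911, 0.2509, 0.198]
tool_rot: [0.998, -0.054, 0.012, 0.004]
ft_force: [1.3, -0.2, -0.2]
grip_width: 0.0401
```

Emit:
carry_out(
  steps=[
    [[0,-0.7,-2],0,0.54],
    [[0,-0.1,-2],0,0.54],
    [[0,0,-2],0,0.54],
    [[0,0,-1],0,0.54],
    [[0,0,0],0,0.54],
  ],
)

```text
time: 2.8
position: [0.5939, 0.2498, 0.1236]
tool_rot: [0.999, -0.05, 0.014, 0.003]
ft_force: [0.6, -0.8, -0.0]
grip_width: 0.04
```

```bash
python3 - <<'E'
from h import *
o=robot.get_obs();print(o["position"],o["tool_rot"],o["ft_force"])
c=cams.camera("wrist");print(c["fx"],c["eye"],c["rotation"])
print(proj(c,[[.5988,.3005,.07],[.5858,.1862,.07]]))
cv2.imwrite("pics/w1.png",c["pixels"][:,:,::-1])
E
```

```text
[0.59390687 0.2497519  0.1236293 ] [ 0.99866807 -0.04965512  0.01373086  0.00281364] [ 0.62591417 -0.77621257 -0.04642916]
284.488542078938 [0.59815521 0.33247438 0.26346716] [-0.15092553 -0.00618569 -0.05153117  0.98718173]
[[314.12185852 162.7290627 ]
 [312.57237044 305.5309981 ]]
```

View pics/w1.png

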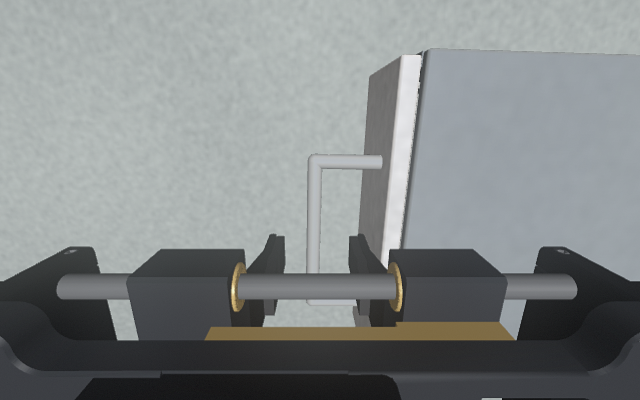

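The wrist view shows the bar at column 314, centred between the fingers (285–350) and matching my projection. Next I descend and grip.

Emit:
carry_out(
  steps=[
    [[-0.1,-0.3,-1.8],0,0.54],
    [[0,-0.2,-1.8],0,0.54],
    [[0,0,-1],0,0.54],
    [[0,0,-0.4],0,0.54],
    [[0,0,0],0,1],
    [[0,0,0],0,1],
    [[0,0,0],0,1],
    [[0,0,0],0,1],
  ],
  squeeze=30,
)

```text
time: 3.65
position: [0.5954, 0.2458, 0.0806]
tool_rot: [0.999, -0.051, 0.017, 0.001]
ft_force: [-9.8, 2.7, 1.3]
grip_width: 0.016
```

Emit:
carry_out(
  steps=[
    [[0,0,-0.4],0,1],
    [[0,0,-0.2],0,1],
    [[0,0,0],0,1],
    [[0,0,0],0,1],
  ],
)

```text
time: 4.05
position: [0.5922, 0.2461, 0.078]
tool_rot: [0.999, -0.051, 0.015, 0.001]
ft_force: [0.0, 0.2, -3.1]
grip_width: 0.0088
```

Emit:
carry_out(
  steps=[
    [[-1,0.1,0],0,1],
    [[-1.5,0.16,0],0,1],
    [[-2,0.2,0],0,1],
    [[-2,0.2,0],0,1],
    [[-2,0.2,0],0,1],
    [[-2,0.2,0],0,1],
    [[-2,0.2,0],0,1],
    [[-2,0.2,0],0,1],
    [[-1.0,0.1,0],0,1],
    [[0,0,0],0,1],
  ],
)

```text
time: 5.05
position: [0.4414, 0.2645, 0.0779]
tool_rot: [0.998, -0.052, 0.028, -0.003]
ft_force: [-0.9, 1.3, -4.1]
grip_width: 0.0089
```

Emit:
carry_out(
  steps=[
    [[-0.8,0.1,0],0,1],
    [[0,0,0],0,1],
    [[0,0,0],0,0.5],
    [[0,0,0],0,0.5],
    [[0,0,0],0,0.5],
    [[0,0,2],0,0.5],
    [[0,0,4],0,0.5],
    [[0,0,4],0,0.5],
    [[0,-4,4],0,0.5],
    [[0,-4,0],0,0.5],
  ],
)

```text
time: 6.05
position: [0.4378, 0.1911, 0.2187]
tool_rot: [0.998, -0.049, 0.032, -0.003]
ft_force: [0.6, -0.2, 0.7]
grip_width: 0.0431
```

```bash
python3 - <<'E'
from h import *
o=robot.get_obs();print(o["position"],o["tool_rot"],o["ft_force"],o["moment"])
c=cams.camera("top")
cv2.imwrite("pics/t1.png",cv2.resize(c["pixels"][80:260,80:280],None,fx=3.3,fy=3.3,interpolation=2)[:,:,::-1])
E
```

```text
[0.43776084 0.19108294 0.21869025] [ 0.99829496 -0.04868469  0.03205021 -0.00312223] [ 0.55247136 -0.16394344  0.72629984] [-0.05812199 -0.15097692 -0.00386421]
```

View pics/t1.png

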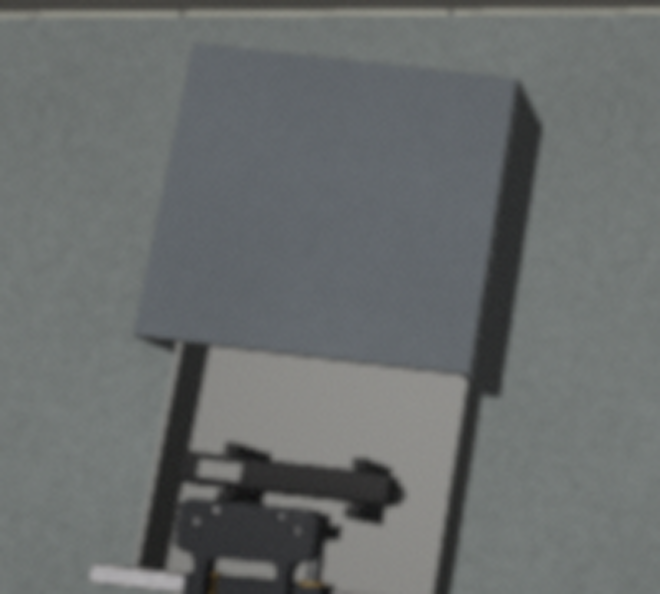

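```bash
python3 - <<'E'
from h import *
c=cams.camera("top")
print(plane(c,[(80+183/3.3,80+465/3.3),(80+395/3.3,80+490/3.3)],.086))
E
```

```text
[[0.57335594 0.32075228 0.086     ]
 [0.55531815 0.17146324 0.086     ]]
```

Emit:
carry_out(
  steps=[
    [[1,-1,0],0,0.5],
    [[2,-1,0],0,0.5],
    [[2,0,0],0,0.5],
    [[2,0,0],0,0.5],
    [[2,0,0],0,0.5],
    [[2,0,0],0,0.5],
    [[1,0,0],0,0.5],
    [[0,0,0],0,0.5],
  ],
)

```text
time: 6.95
position: [0.5581, 0.1668, 0.2144]
tool_rot: [0.998, -0.055, 0.026, -0.001]
ft_force: [-0.1, 0.6, 0.4]
grip_width: 0.0436
```

```bash
python3 - <<'E'
from h import *
o=robot.get_obs();print(o["position"],o["tool_rot"],o["ft_force"],o["moment"])
c=cams.camera("wrist");print(c["eye"],c["rotation"])
print(proj(c,[[.5637,.2468,.086]]))
cv2.imwrite("pics/w2.png",c["pixels"][:,:,::-1])
E
```

```text
[0.55806205 0.16678974 0.21435496] [ 0.99817109 -0.0545594   0.0259915  -0.00148005] [-0.08970572  0.61935573  0.39521451] [ 0.00528189 -0.04386602  0.03539405]
[0.55962756 0.24841564 0.35486692] [-0.14661537 -0.01759737 -0.05820969  0.98732259]
[[305.65161231 118.47004861]]
```

View pics/w2.png

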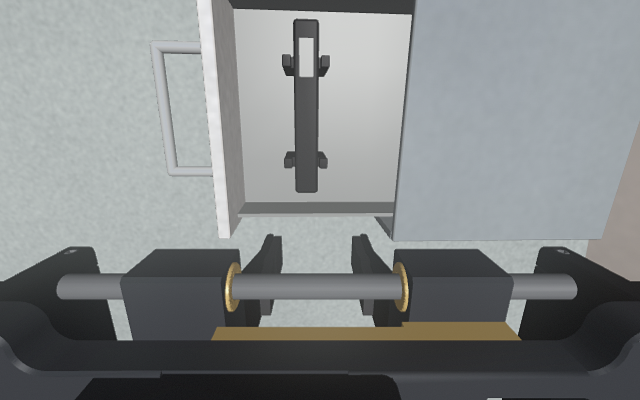

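```bash
python3 - <<'E'
from h import *
w=cams.camera("wrist");t=cams.camera("top");s=cams.camera("scene")
P=plane(w,[(306,19.5),(306,192)],.086);print(P,np.linalg.norm(P[0]-P[1]))
ctr=P.mean(0);u=(P[0]-P[1])/.15
print(ctr)
ims=[]
for c in(t,s):
    im=c["pixels"].copy()
    q=proj(c,[ctr])[0].astype(int); a=np.clip(q-[45,40],0,None)
    print(proj(c,[ctr+sg*.064*u+[0,0,-.07] for sg in(1,-1)])-a)
    ims.append(cv2.resize(im[a[1]:a[1]+80,a[0]:a[0]+90],None,fx=4.3,fy=4.3,interpolation=2))
cv2.imwrite("pics/ts.png",np.hstack(ims)[:,:,::-1])
E
```

```text
[[0.57223425 0.3246121  0.086     ]
 [0.55455607 0.17854349 0.086     ]] 0.14713448068648527
[0.56339516 0.25157779 0.086     ]
[[30.58722523 40.09627291]
 [80.66139686 46.01976976]]
[[55.56087648 47.53166481]
 [28.82332662 68.86503048]]
```

View pics/ts.png

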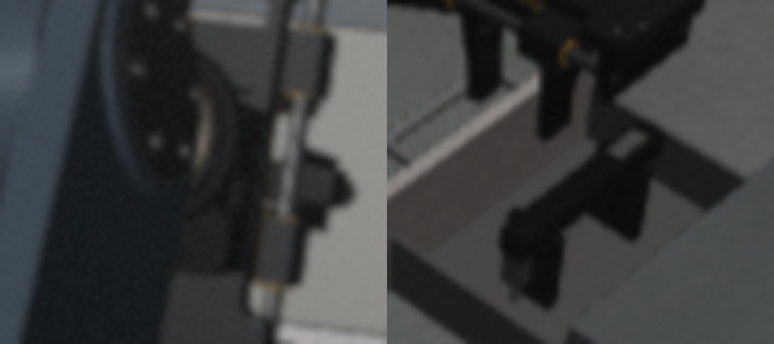

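The crop shows the nose and steel tip at the -y end (scene crop about (515,285)) and the label at the +y end. I'll grasp 25 mm towards the nose from the middle.

Emit:
carry_out(
  steps=[
    [[0.1,2,0],-0.7,0.45],
    [[0.1,2.5,0],0,0.45],
    [[0.1,1,0],0,0.45],
    [[0,0.2,-2],0,0.45],
    [[0,0,-2],0,0.45],
    [[0,0,-2],0,0.45],
    [[0,0,-2],0,0.45],
    [[0,0,-1],0,0.45],
    [[0,0,0],0,0.45],
  ],
)

```text
time: 8.05
position: [0.5527, 0.225, 0.1241]
tool_rot: [0.998, -0.059, 0.024, -0.0]
ft_force: [-0.2, 0.4, 0.1]
grip_width: 0.0478
```

Emit:
carry_out(
  steps=[
    [[0.8,-0.2,-0.5],0,0.45],
    [[0.4,0,-1],0,0.45],
    [[0.2,0,-1],0,0.45],
    [[0.1,0,-1],0,0.45],
    [[0,0,0],0,0.45],
  ],
)

```text
time: 8.55
position: [0.5712, 0.2228, 0.089]
tool_rot: [0.998, -0.059, 0.027, -0.001]
ft_force: [-0.1, 0.3, 0.1]
grip_width: 0.0478
```

Emit:
carry_out(
  steps=[
    [[-0.6,0,0],0,0.45],
    [[0,0,-0.4],0,0.45],
    [[0,0,-0.4],0,0.45],
    [[0,0,0],0,0.45],
    [[0,0,0],0,0.45],
  ],
)

```text
time: 9.05
position: [0.5643, 0.2229, 0.0805]
tool_rot: [0.998, -0.059, 0.027, -0.001]
ft_force: [0.3, -0.1, -0.6]
grip_width: 0.0475
```

Emit:
carry_out(
  steps=[
    [[-0.3,0,-0.3],0,0.45],
    [[0,0,-0.1],0,0.45],
    [[0,0,0],0,0.45],
    [[0,0,0],0,1],
    [[0,0,0],0,1],
    [[0,0,0],0,1],
    [[0,0,0],0,1],
    [[0,0,0],0,1],
    [[0,0,0],0,1],
  ],
  squeeze=50,
)

```text
time: 9.95
position: [0.5615, 0.2231, 0.0768]
tool_rot: [0.998, -0.059, 0.028, -0.001]
ft_force: [-0.3, 0.5, -0.8]
grip_width: 0.0219
```

Emit:
carry_out(
  steps=[
    [[0,0,1],0,1],
    [[0,0,2],0,1],
    [[0,0,2],0,1],
    [[0,0,2.5],0,1],
    [[0,0,2.5],0,1],
    [[0,0,2],0,1],
    [[0,0,1],0,1],
    [[0,0,0],0,1],
  ],
)

```text
time: 10.75
position: [0.5585, 0.2224, 0.213]
tool_rot: [0.998, -0.059, 0.025, -0.0]
ft_force: [-1.2, 0.3, -1.7]
grip_width: 0.0214
```

Emit:
carry_out(
  steps=[
    [[0,-2,0],0,1],
    [[0,-3,0],0,1],
    [[0,-4,0],0,1],
    [[0,-4,0],0,1],
    [[0,-4,0],0,1],
    [[0,-4,0],0,1],
    [[0,-4,0],0,1],
    [[0,-4,0],0,1],
    [[0,-4,0],0,1],
    [[0,-4,0],0,1],
  ],
)

```text
time: 11.75
position: [0.5499, -0.1539, 0.2029]
tool_rot: [0.998, -0.054, 0.017, -0.003]
ft_force: [0.4, -0.7, -1.4]
grip_width: 0.0213
```

Emit:
carry_out(
  steps=[
    [[0.5,-3,0],0,1],
    [[0.5,-2,-0.5],0,1],
    [[0.3,-0.5,-1],0,1],
    [[0,0,-1],0,1],
    [[0,0,0],0,1],
    [[0,0,0],0,1],
  ],
)

```text
time: 12.35
position: [0.56, -0.212, 0.1697]
tool_rot: [0.998, -0.056, 0.012, -0.006]
ft_force: [-0.2, -0.2, -1.8]
grip_width: 0.0217
```

```bash
python3 - <<'E'
from h import *
o=robot.get_obs();print(o["position"],o["tool_rot"],o["ft_force"],o["moment"])
Rt=R.from_quat(o["tool_rot"]).as_matrix()
tip=o["position"]+Rt@np.array([0,.039,.061]); print("tip pred",tip, Rt[:,1])
t=cams.camera("top");s=cams.camera("scene");ims=[]
for c in(t,s):
    q=proj(c,[tip,[.5622,-.2675,.0755]]); a=np.clip(q[0].astype(int)-[40,35],0,None);print(a,q)
    ims.append(cv2.resize(c["pixels"][a[1]:a[1]+70,a[0]:a[0]+80],None,fx=5,fy=5,interpolation=2))
cv2.imwrite("pics/p1.png",np.hstack(ims)[:,:,::-1])
E
```

```text
[ 0.56002199 -0.21200695  0.16972821] [ 0.99833434 -0.05619298  0.01184004 -0.00554063] [-0.16546708 -0.23191172 -1.76084527] [ 0.004937   -0.0846872   0.00853802]
tip pred [ 0.55713142 -0.25016459  0.10826572] [-0.11206756 -0.9936233  -0.01239347]
[344 191] [[384.98583947 226.03483189]
 [390.28171009 225.26187153]]
[201 190] [[241.57049298 225.0796788 ]
 [240.06212851 238.97430659]]
```

View pics/p1.png

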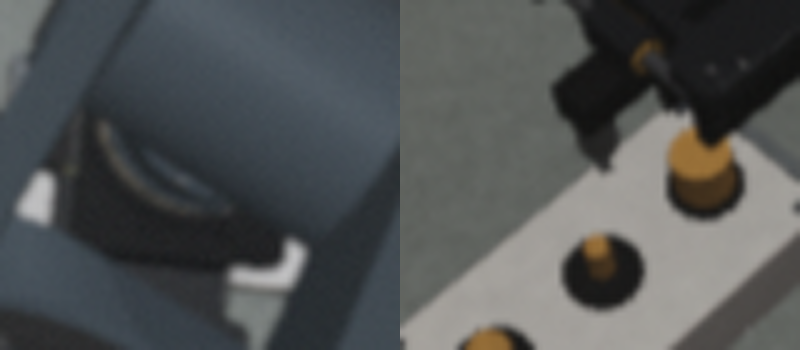

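```bash
python3 - <<'E'
from h import *
s=cams.camera("scene")
print(plane(s,[(242.6,224.2)],.1075)) # ball end approx
for n,p,z in(("thick",(260.6,220.7),.0764),("thin",(240.3,239),.0755),("mid",(218.1,259.5),.069)): print(n,plane(s,[p],z),plane(s,[p],z+.004))
o=robot.get_obs();print(o["position"])
E
```

```text
[[ 0.55697973 -0.24678665  0.1075    ]]
thick [[ 0.56739767 -0.20257539  0.0764    ]] [[ 0.56939672 -0.20424373  0.0804    ]]
thin [[ 0.56267691 -0.26722438  0.0755    ]] [[ 0.56469769 -0.26856197  0.0795    ]]
mid [[ 0.55582875 -0.33312907  0.069     ]] [[ 0.55786751 -0.33412321  0.073     ]]
[ 0.56043852 -0.21247906  0.17067483]
```

Emit:
carry_out(
  steps=[
    [[0.4,-1,0],0,1],
    [[0.1,-0.6,0],0,1],
    [[0,-0.2,-0.5],0,1],
    [[0,0,-1],0,1],
    [[0,0,-0.4],0,1],
    [[0,0,0],0,1],
    [[0,0,0],0,1],
  ],
)

```text
time: 13.2
position: [0.5665, -0.2315, 0.1512]
tool_rot: [0.998, -0.055, 0.014, -0.004]
ft_force: [-0.0, -0.5, -1.0]
grip_width: 0.0217
```

```bash
python3 - <<'E'
from h import *
f=[]
for i in range(3):
    s=cams.camera("scene"); f.append(robot.get_obs()["ft_force"])
print(np.array(f).round(2).tolist(),robot.get_obs()["position"])
tip=robot.get_obs()["position"]+[-.0033,-.035,-.061]
print(proj(s,[tip,[.5622,-.2675,.0755]]))
a=(220,205);cv2.imwrite("pics/p2.png",cv2.resize(s["pixels"][205:255,220:270],None,fx=12,fy=12,interpolation=2)[:,:,::-1])
E
```

```text
[[0.08, 0.4, -1.31], [-0.25, 0.38, -2.15], [0.14, -0.52, -2.37]] [ 0.56682426 -0.2315782   0.1517493 ]
[[239.79306136 235.61726433]
 [240.06212851 238.97430659]]
```

View pics/p2.png

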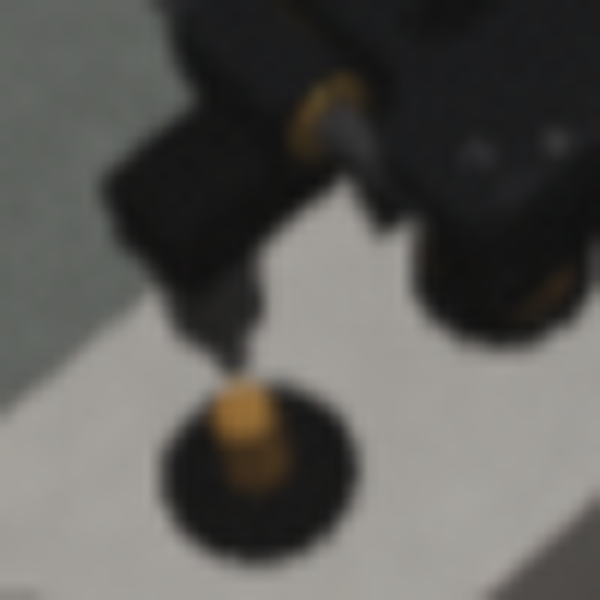

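Emit:
carry_out(
  steps=[
    [[-0.1,-0.1,-0.3],0,1],
    [[0,0,-0.3],0,1],
    [[0,0,-0.2],0,1],
    [[0,0,-0.1],0,1],
    [[0,0,0],0,1],
    [[0,0,0],0,1],
  ],
)

```text
time: 13.95
position: [0.566, -0.2326, 0.1425]
tool_rot: [0.998, -0.055, 0.015, -0.004]
ft_force: [0.9, 0.2, -2.5]
grip_width: 0.0211
```

Emit:
carry_out(
  steps=[
    [[0,0,-0.2],0,1],
    [[0,0,0],0,1],
    [[0,0,-0.2],0,1],
    [[0,0,0],0,1],
    [[0,0,0],0,1],
  ],
)

```text
time: 14.45
position: [0.5664, -0.2328, 0.1386]
tool_rot: [0.998, -0.055, 0.015, -0.004]
ft_force: [0.0, 0.1, -1.0]
grip_width: 0.0215
```

```bash
cat > f.py <<'E'
from h import *
f=[]
for i in range(3):
    s=cams.camera("scene"); f.append(robot.get_obs()["ft_force"])
o=robot.get_obs();print(np.mean(f,0).round(2),np.array(f)[:,2].round(1),o["position"].round(4),o["tool_rot"].round(4),o["moment"].round(3),o["time"])
E
python3 f.py
```

```text
[ 0.4  -0.07 -0.76] [-0.8 -0.4 -1.1] [ 0.5664 -0.2328  0.1386] [ 0.9984 -0.0552  0.0151 -0.0036] [-0.089 -0.011  0.013] 14.6
```

Emit:
carry_out(
  steps=[
    [[0,0,-0.2],0,1],
    [[0,0,0],0,1],
    [[0,0,0],0,1],
  ],
)

```text
time: 14.9
position: [0.5665, -0.2327, 0.1372]
tool_rot: [0.998, -0.055, 0.015, -0.004]
ft_force: [-0.5, 0.9, 1.1]
grip_width: 0.022
```

```bash
python3 f.py
```

```text
[-0.76  0.5   1.3 ] [0.9 1.4 1.6] [ 0.5665 -0.2326  0.1371] [ 0.9984 -0.0552  0.0153 -0.0036] [0.001 0.018 0.007] 15.05
```

Emit:
carry_out(
  steps=[
    [[0,0,-0.2],0,1],
    [[0,0,0],0,1],
    [[0,0,0],0,1],
  ],
)

```text
time: 15.35
position: [0.5665, -0.2326, 0.1355]
tool_rot: [0.998, -0.055, 0.015, -0.004]
ft_force: [-1.3, 0.8, 2.6]
grip_width: 0.0218
```

```bash
python3 f.py; python3 - <<'E'
from h import *
s=cams.camera("scene")
cv2.imwrite("pics/p3.png",cv2.resize(s["pixels"][205:255,220:270],None,fx=12,fy=12,interpolation=2)[:,:,::-1])
E
```

```text
[-0.83  0.09  2.59] [2.9 2.5 2.3] [ 0.5665 -0.2326  0.1355] [ 0.9983 -0.0552  0.0154 -0.0036] [-0.051  0.076 -0.068] 15.5
```

View pics/p3.png

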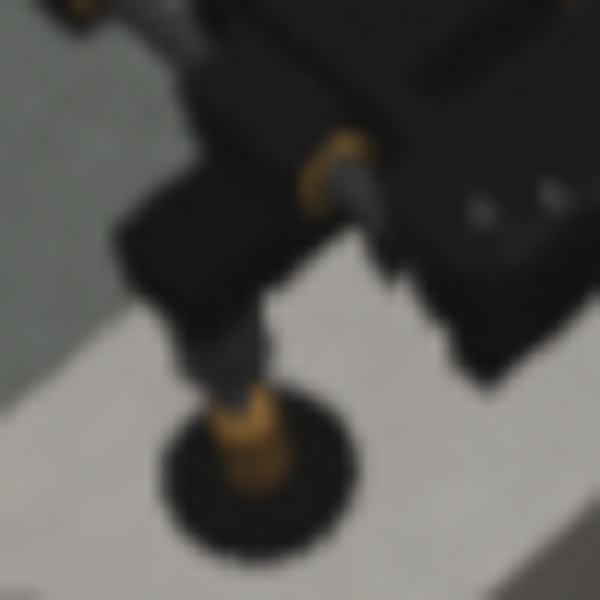

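The tip touches the thin cap at crop (240,412) and the cap centre is (243,412), so it is centred. The force is about 4.3 N, and I'll hold it there.

Emit:
carry_out(
  steps=[
    [[0,0,0],0,1],
    [[0,0,0],0,1],
    [[0,0,0],0,1],
    [[0,0,0],0,1],
    [[0,0,0],0,1],
    [[0,0,0],0,1],
    [[0,0,0],0,1],
    [[0,0,0],0,1],
  ],
)

```text
time: 16.35
position: [0.5665, -0.2326, 0.1356]
tool_rot: [0.998, -0.055, 0.015, -0.004]
ft_force: [0.5, 1.1, 2.1]
grip_width: 0.0216
```

```bash
python3 f.py
```

```text
[-0.93  0.97  2.23] [2.3 2.8 1.5] [ 0.5665 -0.2326  0.1355] [ 0.9983 -0.0552  0.0154 -0.0036] [0.011 0.149 0.029] 16.5
```

Emit:
carry_out(
  steps=[
    [[0,0,1],0,1],
    [[0,0,0.8],0,1],
    [[-0.1,-1,0.3],0,1],
    [[-0.2,-2,0],0,1],
    [[-0.2,-2,0],0,1],
    [[0,-1,0],0,1],
    [[0,0,0],0,1],
    [[0,0,0],0,1],
  ],
)

```text
time: 17.3
position: [0.561, -0.2981, 0.1578]
tool_rot: [0.998, -0.056, 0.016, -0.003]
ft_force: [-0.0, 0.4, -1.6]
grip_width: 0.0218
```

Emit:
carry_out(
  steps=[
    [[0,0.1,-0.6],0,1],
    [[0,0,-0.6],0,1],
    [[0,0,-0.4],0,1],
    [[0,0,-0.2],0,1],
    [[0,0,0],0,1],
    [[0,0,0],0,1],
  ],
)

```text
time: 17.9
position: [0.5603, -0.2936, 0.1368]
tool_rot: [0.998, -0.054, 0.014, -0.005]
ft_force: [-0.3, 0.1, -1.4]
grip_width: 0.0216
```

```bash
python3 f.py
```

```text
[-0.15 -0.42 -1.79] [-2.  -1.5 -1.9] [ 0.5604 -0.2939  0.1371] [ 0.9984 -0.0546  0.0143 -0.0045] [-0.016 -0.072 -0.001] 18.05
```

Emit:
carry_out(
  steps=[
    [[0,-0.35,0],0,1],
    [[0,0,-0.2],0,1],
    [[0,0,0],0,1],
    [[0,0,0],0,1],
  ],
)

```text
time: 18.45
position: [0.5608, -0.2984, 0.1357]
tool_rot: [0.998, -0.055, 0.015, -0.004]
ft_force: [-0.8, -0.2, -1.0]
grip_width: 0.0214
```

```bash
python3 f.py
```

```text
[ 0.   -0.18 -1.62] [-1.5 -1.3 -2.1] [ 0.5607 -0.2981  0.1357] [ 0.9984 -0.0546  0.0149 -0.0041] [-0.055 -0.05   0.022] 18.6
```

Emit:
carry_out(
  steps=[
    [[0,0.05,-0.2],0,1],
    [[0,0,0],0,1],
    [[0,0,-0.2],0,1],
    [[0,0,0],0,1],
    [[0,0,0],0,1],
  ],
)

```text
time: 19.1
position: [0.5608, -0.2975, 0.1313]
tool_rot: [0.998, -0.055, 0.015, -0.004]
ft_force: [-0.1, 0.0, -2.0]
grip_width: 0.0214
```

```bash
python3 f.py
```

```text
[ 0.24  0.04 -1.31] [-1.8 -0.9 -1.3] [ 0.5608 -0.2975  0.1313] [ 0.9984 -0.0546  0.015  -0.004 ] [-0.056 -0.096  0.01 ] 19.25
```

Emit:
carry_out(
  steps=[
    [[0,0,-0.2],0,1],
    [[0,0,0],0,1],
    [[0,0,0],0,1],
  ],
)

```text
time: 19.55
position: [0.5609, -0.2974, 0.1301]
tool_rot: [0.998, -0.055, 0.015, -0.004]
ft_force: [-0.3, 0.7, -0.0]
grip_width: 0.0215
```

```bash
python3 f.py
```

```text
[-0.83  0.33  1.1 ] [0.8 1.5 1. ] [ 0.5609 -0.2974  0.13  ] [ 0.9984 -0.0546  0.0152 -0.004 ] [ 0.005  0.038 -0.016] 19.7
```

Emit:
carry_out(
  steps=[
    [[0,0,-0.25],0,1],
    [[0,0,0],0,1],
    [[0,0,0],0,1],
    [[0,0,0],0,1],
    [[0,0,0],0,1],
    [[0,0,0],0,1],
    [[0,0,0],0,1],
    [[0,0,0],0,1],
  ],
)

```text
time: 20.5
position: [0.561, -0.2973, 0.1282]
tool_rot: [0.998, -0.055, 0.015, -0.004]
ft_force: [-1.1, 1.6, 2.5]
grip_width: 0.0215
```

```bash
sed -i 's/^o=robot/cv2.imwrite("pics\/last.png",cv2.resize(s["pixels"][200:280,195:275],None,fx=7,fy=7,interpolation=2)[:,:,::-1])\no=robot/' f.py; python3 f.py
```

```text
[-0.7   0.43  1.96] [2.4 2.3 1.3] [ 0.561  -0.2973  0.1282] [ 0.9984 -0.0546  0.0153 -0.0039] [ 0.043  0.064 -0.013] 20.65
```

View pics/last.png

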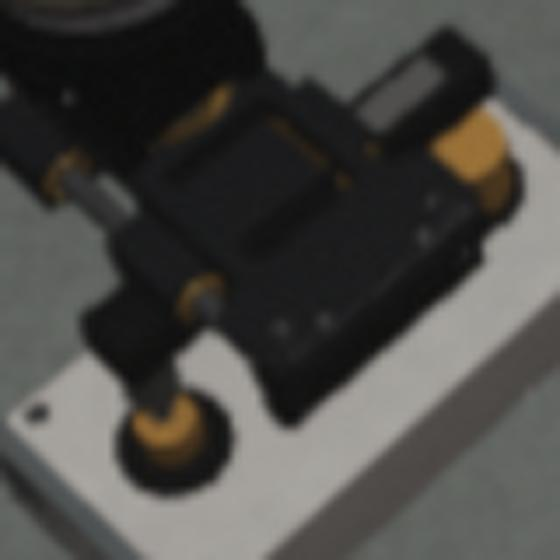

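The tip sits on the middle cap at about (163,412) and the cap centre is about (167,418), so it is roughly 2 mm off. I'll add a little force and hold.

Emit:
carry_out(
  steps=[
    [[0,0,-0.12],0,1],
    [[0,0,0],0,1],
    [[0,0,0],0,1],
    [[0,0,0],0,1],
    [[0,0,0],0,1],
    [[0,0,0],0,1],
    [[0,0,0],0,1],
    [[0,0,0],0,1],
  ],
)

```text
time: 21.45
position: [0.561, -0.2972, 0.1273]
tool_rot: [0.998, -0.055, 0.015, -0.004]
ft_force: [-0.7, 0.5, 2.8]
grip_width: 0.0213
```

```bash
python3 f.py
```

```text
[-1.34  0.81  3.02] [3.2 2.2 3.6] [ 0.561  -0.2972  0.1273] [ 0.9984 -0.0546  0.0154 -0.0039] [ 0.044  0.14  -0.058] 21.6
```

Emit:
carry_out(
  steps=[
    [[0,0,1],0,1],
    [[0,0,1],0,1],
    [[0,0,1],0,1],
    [[0.1,1.5,0.5],0,1],
    [[0.2,3,0],0,1],
    [[0.3,3,0],0,1],
    [[0.3,3,0],0,1],
    [[0.1,2,0],0,1],
    [[0,0.3,0],0,1],
    [[0,0,0],0,1],
  ],
)

```text
time: 22.6
position: [0.5705, -0.1612, 0.1667]
tool_rot: [0.998, -0.055, 0.017, -0.004]
ft_force: [-0.8, -0.1, -1.9]
grip_width: 0.0215
```

Emit:
carry_out(
  steps=[
    [[0.2,-0.7,-0.4],0,1],
    [[0,0,-0.5],0,1],
    [[0,0,-0.4],0,1],
    [[0,0,-0.3],0,1],
    [[0,0,0],0,1],
    [[0,0,0],0,1],
  ],
)

```text
time: 23.2
position: [0.5726, -0.1733, 0.1488]
tool_rot: [0.998, -0.058, 0.017, -0.003]
ft_force: [-1.4, -0.0, -1.5]
grip_width: 0.0216
```

```bash
python3 f.py
```

```text
[ 0.52 -0.21 -2.01] [-2.  -2.1 -2. ] [ 0.5727 -0.173   0.1491] [ 0.9982 -0.0573  0.017  -0.0032] [-0.065 -0.04  -0.072] 23.35
```

Emit:
carry_out(
  steps=[
    [[0,0.4,-0.2],0,1],
    [[0,0,-0.2],0,1],
    [[0,0,0],0,1],
    [[0,0,0],0,1],
  ],
)

```text
time: 23.75
position: [0.573, -0.1681, 0.1453]
tool_rot: [0.998, -0.057, 0.017, -0.003]
ft_force: [0.2, -0.5, -1.1]
grip_width: 0.0219
```

```bash
python3 f.py
```

```text
[ 0.06 -0.43 -1.8 ] [-2.2 -2.4 -0.8] [ 0.573  -0.1683  0.1453] [ 0.9982 -0.0571  0.0175 -0.003 ] [-0.107 -0.061  0.031] 23.9
```

Emit:
carry_out(
  steps=[
    [[0,0,-0.2],0,1],
    [[0,0,0],0,1],
    [[0,0,-0.15],0,1],
    [[0,0,0],0,1],
    [[0,0,0],0,1],
  ],
)

```text
time: 24.4
position: [0.5734, -0.1685, 0.1421]
tool_rot: [0.998, -0.057, 0.018, -0.003]
ft_force: [-0.6, 1.1, 0.3]
grip_width: 0.0214
```

```bash
python3 f.py
```

```text
[-0.54  0.25 -0.06] [-0.4 -0.2  0.4] [ 0.5734 -0.1685  0.1421] [ 0.9982 -0.0572  0.018  -0.0029] [-0.034 -0.03  -0.071] 24.55
```

Emit:
carry_out(
  steps=[
    [[0,0,-0.2],0,1],
    [[0,0,0],0,1],
    [[0,0,-0.2],0,1],
    [[0,0,0],0,1],
    [[0,0,0],0,1],
    [[0,0,0],0,1],
    [[0,0,0],0,1],
    [[0,0,0],0,1],
  ],
)

```text
time: 25.35
position: [0.5735, -0.1683, 0.1391]
tool_rot: [0.998, -0.057, 0.018, -0.003]
ft_force: [-0.7, 1.4, 2.5]
grip_width: 0.0215
```

```bash
python3 f.py
```

```text
[-0.59  0.63  2.1 ] [2.1 2.5 1.7] [ 0.5735 -0.1683  0.1391] [ 0.9982 -0.0571  0.0184 -0.0028] [ 0.003  0.082 -0.003] 25.5
```

View pics/last.png

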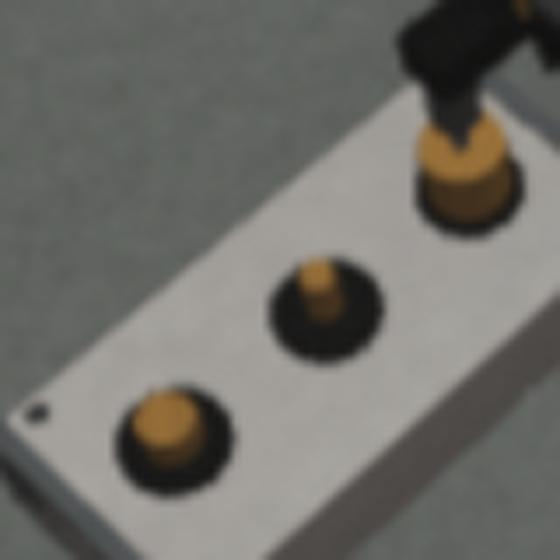

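The tip is at (461,143) and the thick cap's centre is about (462,147), so it is centred, at about 3.9 N. I'll nudge and hold.

Emit:
carry_out(
  steps=[
    [[0,0,-0.12],0,1],
    [[0,0,0],0,1],
    [[0,0,0],0,1],
    [[0,0,0],0,1],
    [[0,0,0],0,1],
    [[0,0,0],0,1],
    [[0,0,0],0,1],
    [[0,0,0],0,1],
    [[0,0,0],0,1],
  ],
)

```text
time: 26.4
position: [0.5735, -0.1682, 0.1381]
tool_rot: [0.998, -0.057, 0.018, -0.003]
ft_force: [-1.3, 1.4, 3.2]
grip_width: 0.0218
```

```bash
python3 f.py
```

```text
[-1.07  0.58  3.07] [3.3 2.7 3.3] [ 0.5735 -0.1683  0.138 ] [ 0.9982 -0.0571  0.0184 -0.0028] [-0.017  0.122 -0.024] 26.55
```

Emit:
carry_out(
  steps=[
    [[0,0,1],0,1],
    [[0,0,2],0,1],
    [[0,0,2],0,1],
    [[0,0,1],0,1],
    [[0,2,1],0,1],
    [[0,4,0],0,1],
    [[0,4,0],0,1],
    [[0,4,0],0,1],
    [[0,4,0],0,1],
    [[0,4,0],0,1],
  ],
)

```text
time: 27.55
position: [0.5739, 0.0507, 0.2097]
tool_rot: [0.998, -0.063, 0.02, -0.001]
ft_force: [-0.4, -0.7, -0.8]
grip_width: 0.0214
```

Emit:
carry_out(
  steps=[
    [[0,4,0],0,1],
    [[-0.2,4,0],0,1],
    [[-0.3,3.5,0],0,1],
    [[-0.3,2,0],0,1],
    [[-0.2,0.8,0],0,1],
    [[0,0,0],0,1],
    [[0,0,0],0,1],
  ],
)

```text
time: 28.25
position: [0.5608, 0.2036, 0.2079]
tool_rot: [0.998, -0.06, 0.018, -0.001]
ft_force: [-0.3, -1.0, -1.2]
grip_width: 0.0215
```

Emit:
carry_out(
  steps=[
    [[0,1.2,-0.5],0,1],
    [[0,0.6,-2],0,1],
    [[0,0.1,-2],0,1],
    [[0,0,-2],0,1],
    [[0,0,-0.5],0,1],
    [[0,0,0],0,1],
    [[0,0,0],0,1],
  ],
)

```text
time: 28.95
position: [0.5644, 0.219, 0.1358]
tool_rot: [0.998, -0.065, 0.02, -0.001]
ft_force: [0.6, -0.1, -1.2]
grip_width: 0.0217
```

Emit:
carry_out(
  steps=[
    [[-0.3,0.3,0],0.6,1],
    [[0,0.1,-0.6],0,1],
    [[0,0,-0.6],0,1],
    [[0,0,-0.6],0,1],
    [[0,0,0],0,1],
    [[0,0,0],0,1],
  ],
)

```text
time: 29.55
position: [0.563, 0.2236, 0.1193]
tool_rot: [0.998, -0.06, 0.022, -0.002]
ft_force: [-0.8, -0.1, -0.9]
grip_width: 0.0217
```

Emit:
carry_out(
  steps=[
    [[-0.15,-0.05,-0.6],0,1],
    [[0,0,-0.6],0,1],
    [[0,0,-0.6],0,1],
    [[0,0,-0.4],0,1],
    [[0,0,0],0,1],
    [[0,0,0],0,1],
  ],
)

```text
time: 30.15
position: [0.5612, 0.223, 0.0949]
tool_rot: [0.998, -0.06, 0.022, -0.002]
ft_force: [0.1, -0.4, -1.5]
grip_width: 0.0218
```

Emit:
carry_out(
  steps=[
    [[0,0,-0.4],0,1],
    [[0,0,-0.4],0,1],
    [[0,0,-0.3],0,1],
    [[0,0,-0.2],0,1],
    [[0,0,0],0,1],
    [[0,0,0],0,1],
  ],
)

```text
time: 30.75
position: [0.5616, 0.2231, 0.081]
tool_rot: [0.998, -0.06, 0.023, -0.002]
ft_force: [0.6, -0.4, -0.6]
grip_width: 0.0216
```

```bash
python3 f.py
```

```text
[ 0.01  0.38 -1.12] [-0.8 -0.9 -1.6] [0.5617 0.2231 0.0812] [ 0.998  -0.0598  0.0227 -0.0021] [-0.011 -0.006  0.023] 30.9
```

Emit:
carry_out(
  steps=[
    [[0,0,-0.2],0,1],
    [[0,0,-0.15],0,1],
    [[0,0,0],0,1],
    [[0,0,0],0,1],
  ],
)

```text
time: 31.3
position: [0.5619, 0.2231, 0.0777]
tool_rot: [0.998, -0.06, 0.023, -0.002]
ft_force: [0.9, 0.3, -0.8]
grip_width: 0.0215
```

```bash
python3 f.py
```

```text
[ 0.12 -0.19 -1.45] [-1.1 -1.5 -1.8] [0.5619 0.2231 0.0778] [ 0.9979 -0.0598  0.0231 -0.0022] [-0.057 -0.051  0.015] 31.45
```

Still carried and 1 mm above the seat. I'll lower slightly, release and lift.

Emit:
carry_out(
  steps=[
    [[0,0,-0.1],0,1],
    [[0,0,0],0,1],
    [[0,0,0],0,0.7],
    [[0,0,0],0,0.5],
    [[0,0,0],0,0.5],
    [[0,0,0],0,0.5],
    [[0,0,0],0,0.5],
  ],
)

```text
time: 32.15
position: [0.5629, 0.2234, 0.0777]
tool_rot: [0.998, -0.06, 0.024, -0.003]
ft_force: [0.4, -0.2, 0.1]
grip_width: 0.0419
```

Emit:
carry_out(
  steps=[
    [[0,0,0.5],0,0.5],
    [[0,0,1],0,0.5],
    [[0,0,2],0,0.5],
    [[0,0,2],0,0.5],
    [[0,-1,3],0,0.5],
    [[0,-2,3],0,0.5],
    [[0,-2,2],0,0.5],
    [[0,-2,0],0,0.5],
    [[0,0,0],0,0.5],
    [[0,0,0],0,0.5],
  ],
)

```text
time: 33.15
position: [0.5629, 0.1519, 0.2255]
tool_rot: [0.998, -0.059, 0.028, -0.003]
ft_force: [0.1, 0.2, 0.1]
grip_width: 0.0434
```

```bash
python3 f.py; python3 - <<'E'
from h import *
c=cams.camera("wrist");s=cams.camera("scene")
print(proj(c,[[.57223,.32461,.086],[.55456,.17854,.086]]))
b=cv2.resize(s["pixels"][80:240,300:460],(400,400),interpolation=2)
cv2.imwrite("pics/fin.png",np.hstack([cv2.resize(c["pixels"],(400,250))[:, :],np.zeros((250,1,3),np.uint8),cv2.resize(b,(250,250))])[:,:,::-1])
E
```

```text
[ 0.04 -0.1   0.01] [ 0.9 -0.4 -0.5] [0.5623 0.1525 0.2242] [ 0.9979 -0.0582  0.027  -0.0027] [ 0.003  0.011 -0.043] 33.3
[[295.5636973    5.73051832]
 [298.24007042 176.78001015]]
```

No views are left, so I'll check numerically: the handle outline in the wrist view against the pre-lift ends, and the bystanders in the top and scene views.

```bash
python3 - <<'E'
from h import *
c=cams.camera("wrist");g=cv2.cvtColor(c["pixels"],cv2.COLOR_RGB2GRAY)
m=(g<90).astype(np.uint8); m[215:]=0
for r in (20,25,70,80,100,110,120,140,165,170,174,178,182,186):
    x=np.where(m[r,255:345])[0]+255; print(r,(x.min(),x.max(),len(x)) if len(x) else None,end="; ")
# dark/bright ends along axis and label
print("\ncol",[(r,int(g[r,297])) for r in list(range(0,12,2))+list(range(168,190,2))])
# compare with earlier view w2 (before lift): label centroid + handle
P=[]
t0=cv2.imread("pics/scene0.png")[:,:,::-1];s=cams.camera("scene")["pixels"]
d=np.abs(t0.astype(int)-s).max(2)
print("scene diff mouse,screwdriver,mug:",[int((d[a:b,e:f]>25).sum()) for a,b,e,f in((235,275,320,375),(270,350,250,320),(290,355,160,220))])
# cradle prediction: fork cheeks
for y in(-46,46):
    u=np.array([.1201,.9928,0]);v=np.array([.9928,-.1201,0]);ce=np.array([.5634,.2516,.075])
    print(y,proj(c,[ce+u*y/1000-v*.0135,ce+u*y/1000+v*.0135]).round(1).tolist())
E
```

```text
20 (np.int64(286), np.int64(310), 23); 25 (np.int64(287), np.int64(310), 8); 70 (np.int64(288), np.int64(310), 21); 80 (np.int64(288), np.int64(310), 22); 100 (np.int64(289), np.int64(310), 22); 110 (np.int64(289), np.int64(311), 23); 120 (np.int64(289), np.int64(311), 23); 140 (np.int64(282), np.int64(316), 35); 165 (np.int64(290), np.int64(311), 22); 170 (np.int64(290), np.int64(311), 22); 174 (np.int64(291), np.int64(311), 21); 178 None; 182 None; 186 None; 
col [(0, 163), (2, 203), (4, 150), (6, 60), (8, 84), (10, 82), (168, 80), (170, 80), (172, 79), (174, 78), (176, 68), (178, 170), (180, 170), (182, 170), (184, 170), (186, 168), (188, 169)]
scene diff mouse,screwdriver,mug: [0, 0, 0]
-46 [[284.6, 147.6], [311.6, 147.6]]
46 [[281.7, 44.9], [311.5, 45.4]]
```

```bash
python3 -c "
from rig import robot
print(robot.hand_in())"
```

```text
the job is handed in; nothing more can be done
None
```

I opened the drawer by about 16 cm, took out the probe and pressed the posts in order: thin, middle, thick. I then laid the probe back in its cradle, left the drawer open and handed the job in at about 33 s. The hand-in gives no verdict.

- **Presses:** each was held for about 1 s or more. Forces are wrist readings with the probe's weight taken off, and the highest was about 5 N.

| Post | Push (N) | Tip off centre in the scene view |
|---|---|---|
| Thin | 4.0–4.3 | about 1 mm |
| Middle | 3.7–4.7 | about 2 mm |
| Thick | 3.8–4.8 | about 1 mm |

- **Probe:** in the wrist image the handle's ends are within 1–2 pixels (about 1 mm) of where they lay before pickup. The handle is centred in the near fork to about 1 mm, and its unchanged apparent size means it is seated at the same height. It sits about 2 mm from where I had predicted along x, which I put down to a small drawer shift or measuring error.
- **Bystanders and arm:** the scene image shows no change at the mouse, screwdriver or mug. The arm is clear of everything and the wrist force reads about zero.
- **Not checked by eye:** I had used up the picture limit, so the final placement was checked only from pixel measurements.
- **Tool tilt:** the tool stayed tilted 2–4° after the drawer pull. It did not visibly affect the presses or the placing.

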